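# Set the field gauge on the weld

## Robot

A 7-joint arm with a two-finger parallel gripper is mounted at the origin on the work surface. World frame = base frame: x ahead of the robot, y to its left, z up, the work surface at z = 0. Lengths are in mm, angles in rad, forces in N, time in s.
With the tool pointing down it reaches from about 400 to 875 mm from the base axis. Payload 4.4 kg.
Tool frame: the origin (TCP) lies midway between the tips of the shut fingers; the grasp point (between the pads) lies 19 mm behind it; z points along the fingers, y is the line along which they close (so a half turn about z gives the same grasp; the last joint's range is limited). The gripper opens to 85 mm and grips with 20 to 120 N. Pads are 22 mm wide; open, the fingers measure 114 mm over their backs; the gripper's body (76 mm by 85 mm) begins 54 mm behind the grasp point. The pads swing forward as they close: fully open they stand 13 mm farther back than shut.
Start: joints at [-1.335, 0.628, 0.038, 1.517, -0.027, 0.996, -0.02], TCP at [193.181, 620.644, 202.613] pointing down, gripper open.
Joint ranges: [-3.06, 3.06], [-0.37, 2.12], [-1.25, 1.32], [0.18, 2.47], [-1.1, 4.24], [0.23, 1.98], [-2.94, 2.94]. Speed limits (rad/s): [2.57, 2.57, 3.14, 3.14, 3.14, 3.14, 3.14].

## Interface

Orientations are given as [roll, pitch, yaw] about the fixed x, y, z axes, in that order (R = Rz(yaw) Ry(pitch) Rx(roll)).
In Python, from cell import ctrl gives the robot as it stands.
- The arm moves only by the shell command python3 -m handwheel 'ROWS'. ROWS is JSON, a list of rows, each a list of 3 entries, a list of its own where there are three numbers: the turn, a rotation vector about the tool's x, y, z in degrees, then the shift along the tool's x, y, z in m, then the closure, from 0 (fully open) to 1 (shut). A call has 1 to 5 rows; each row shifts and turns the commanded pose from where the row before left it, along the tool's axes as they then stand; what a row does not reach is not made up. A row lasts 1/12 s, in which the tool goes at most 41.7 mm and 7.16 degrees, less where a joint would pass 70% of its speed; a pose out of reach is approached as far as the arm can. A call is refused whole if a number of a shift passes 0.0417 or a number of a turn 7.16, either way. A call with a gripper value outside its range is refused whole. The fingers move at their own pace and stop on an object; the grip force is fixed at half the most. Time passes only in rows, so rows that do not move let the fingers close. It gives the time, the measured TCP pose, the force, the opening and the grip force at its end, in the units of the state.
- ctrl.read_state(): the state, without advancing time (a new reading comes with each control period).
- ctrl.get_image(name): name is "scene" or "top"; returns a dict with "pixels" (480x640x3 uint8, red, green, blue), "fx", "fy", "cx", "cy" (pixels), "pose" (4x4, takes a point from camera to world coordinates). Camera axes: x right, y up, looking along -z (the intrinsics and any distortion apply to the point x, -y, -z); pixel columns grow to the right and rows downward; lengths in mm; the calibration is good to about 2 mm. A picture is of the moment at which its call begins. There is no depth.
- ctrl.finish_job(): hands the job in; it is judged then, once.
The state is a dict: "clock": time; "qpos": joint angles; "qd": joint speeds; "tau": joint torques, N m; "eef_pos": TCP position; "tool_rot": TCP orientation; "force": force on the tool from outside, world axes, zero at the start; "torque": the same for the moment, N m; "width": finger opening in mm; "gripper_force": force on a finger pad.
Only numpy, scipy, OpenCV 4.12 (cv2) and the standard library are available. Lean on these libraries where they do the work, as an engineer would, in place of code of your own. Each camera call takes 0.05 s, during which the arm holds its last target. There are 200 camera calls.

## Task

Pull the octagonal copper-faced field gauge out of the leaning rack and lay it on the welded test plate: flat, copper face up, its disc centred on the middle of the weld and its handle straight across the weld, sticking out past the edge of the plate. Turn it level while you still hold it and set it down gently, do not let it drop or topple onto the plate, and leave the brush and the mirror in the rack, the little meter on the plate and the tape roll where they are.

Things in the scene. Friction and masses are not known exactly. Their poses are not given: they have to be found in the camera images.
- gauge_grip (a point): Grip point of the loose field gauge (150 g), on the axis of its black handle: 12 x 12 mm square bar 150 mm long; 108 mm from its foot, 68 mm from the disc's centre. Axes: x along the handle from foot to disc, z out of the copper face, y across. In the rack x rises at 48 to 50 degrees, copper face up and back, grip point 108 mm above the table, 43 mm of bare handle between it and the socket's mouth.
- gauge_disc (a point): Centre of the steel underside of the gauge's octagonal disc (56 mm across flats, 8 mm thick, top face copper; most of the weight). Same axes as gauge_grip, at x +68, z -8 mm from it. The underside is 2 mm below the handle: laid on a flat surface the gauge rests on the disc alone, balanced when let go, its handle level with its axis 8 mm above the surface.
- gauge_foot (a point): Centre of the foot end of the gauge's handle, 108 mm from gauge_grip, same axes.
- rack: Fixed grey rack, a 200 mm wide leaning block with 3 square sockets 85 mm apart; the gauge is in any of them. Origin on the table under the grip point of the middle tool; x: the horizontal direction towards which sockets and tools lean, 40 degrees from vertical; y along the row. Sockets are 65 mm deep with 2 mm play: draw tools out along the axis. Mouths 75 mm, top edge 85 mm above the table.
- plate_spot (a point): Middle of the weld, on top of the fixed steel test plate, 46 mm above the table (16 mm plate on two wooden battens). Axes: y along the weld, x across it, z up. The plate is 80 mm along x (40 mm either side of the weld) and 200 mm along y. The weld is a dark strip, flush. The gauge's handle may point to either side.
- brush: Bystander: flat brush with a wooden 12 mm square handle, 150 mm, and a 40 mm wide head, total 207 mm, standing in another socket of the rack, parallel to the gauge. Origin at the foot of its handle, x along the handle.
- mirror: Bystander: round inspection mirror, 52 mm in diameter, on a black 12 mm square handle, total 200 mm, in the remaining socket, parallel to the gauge. Origin at the foot of its handle, x along the handle.
- meter: Bystander: small white meter, 34 x 40 x 14 mm, lying on the plate near one end of the weld, 70 mm from its middle. Origin under its centre.
- tape: Bystander: roll of tape lying on the table in front of the robot, 54 mm in diameter, 20 mm high. Origin under its centre.

How it is judged (in metres and radians):
On the way, in this order (a step that is already met when the one before it is completed fails the run):
1. the gauge is pulled right out of the rack, held in the fingers (height (world z) of gauge_foot above 0.075 m and contact force between gauge and rack below 0.05 N and contact force between the fingers and gauge above 0.3 N), for 0.1 s.
2. still held in the fingers, the gauge is level (within 15 degrees), copper up, its disc within 20 mm above the plate and within 30 mm of the middle of the weld (angle between gauge_disc's own z axis and vertical below 0.26 rad and z of gauge_disc in the frame of plate_spot below 0.02 m and horizontal distance between gauge_disc and plate_spot below 0.03 m and contact force between the fingers and gauge above 0.3 N), for 0.1 s.
At the end, for the whole second after the job is handed in: The gauge lies at rest and let go on the plate, flat (within 4 degrees, underside within 4 mm of the plate), copper face up, disc centre within 15 mm of the middle of the weld, handle square across the weld within 15 degrees, to either side (horizontal distance between gauge_disc and plate_spot below 0.015 m and z of gauge_disc in the frame of plate_spot below 0.004 m and angle between gauge_disc's own z axis and vertical below 0.07 rad and angle between the x axis of gauge_disc and the x axis of plate_spot, either way round below 0.26 rad and linear speed of gauge below 0.02 m/s); the robot touches nothing.
It fails at once if the gauge strikes or is pressed on the plate with more than 40 N (contact force between gauge and plate above 40 N).
It fails at once if the brush or the mirror is moved by more than 20 mm (distance of any of brush, mirror from where it was at the start of the episode above 0.02 m).
It fails at once if the meter is moved by more than 20 mm (distance of meter from where it was at the start of the episode above 0.02 m).
It fails at once if the tape roll is moved by more than 20 mm (distance of tape from where it was at the start of the episode above 0.02 m).
It also fails if it takes over 54 s, if anything falls off the work surface, if the arm or the gripper's body presses on something with over 40 N, if the wrist force passes 120 N, or if a joint passes its speed limit or range.

## Working session

There is one attempt and no reset: what is moved stays moved. The work goes in short steps, Python scripts to look and compute and a shell command to move; the robot and the scene stay as the last step left them, time stands still between calls to the robot, and variables do not carry over. Pictures are saved under pics/ and viewed, at most 10 in all, crops included, and the job is handed in when it is done.

```bash
ls; mkdir -p pics; python3 - <<'E'
from cell import ctrl
import cv2
print(ctrl.read_state())
for n in("scene","top"):
    d=ctrl.get_image(n); cv2.imwrite(f"pics/{n}0.png",d["pixels"][:,:,::-1]); print(n,d["fx"],d["fy"],d["cx"],d["cy"],d["pose"],[k for k in d])
E
```

```text
pics
{'clock': 0.0, 'qpos': array([-1.33478533,  0.62937442,  0.03842703,  1.51839721, -0.02700539,
        0.99629165, -0.01999719]), 'qd': array([-0.00069861,  0.00060716,  0.00084606, -0.00019826, -0.00051577,
       -0.00023628, -0.00140757]), 'tau': array([-5.44084505e-04, -5.63405156e+01,  1.22666940e+00, -1.93444616e+01,
        1.13216811e-02,  1.08885768e-02, -2.12963940e-07]), 'eef_pos': array([192.96854722, 619.9640748 , 201.66120214]), 'tool_rot': array([-3.13963962e+00,  1.46075716e-05,  2.83979295e+00]), 'force': array([ 0.20996709, -0.48258026,  0.08905762]), 'torque': array([ 0.02120274,  0.03767437, -0.0495026 ]), 'gripper_force': 0.0, 'width': 85.17105557040723}
scene 448.49607105077393 448.49607105077393 320.44849662269087 243.46015274212638 [[-8.65256651e-01 -3.15031386e-01  3.89982249e-01  7.90106023e+02]
 [ 5.00932427e-01 -5.74231693e-01  6.47552829e-01  4.96686335e+02]
 [ 1.99407021e-02  7.55654146e-01  6.54667228e-01  6.21005916e+02]
 [ 0.00000000e+00  0.00000000e+00  0.00000000e+00  1.00000000e+00]] ['pixels', 'fx', 'fy', 'cx', 'cy', 'pose']
top 436.60344235082886 436.60344235082886 317.97235792939887 242.26745668069083 [[ 8.14294747e-03  9.81390899e-01 -1.91847845e-01  3.74887072e+02]
 [-9.99608577e-01  1.31240389e-02  2.47073515e-02 -3.25447654e+00]
 [ 2.67653885e-02  1.91571561e-01  9.81113628e-01  8.32458400e+02]
 [ 0.00000000e+00  0.00000000e+00  0.00000000e+00  1.00000000e+00]] ['pixels', 'fx', 'fy', 'cx', 'cy', 'pose']
```

View pics/scene0.png

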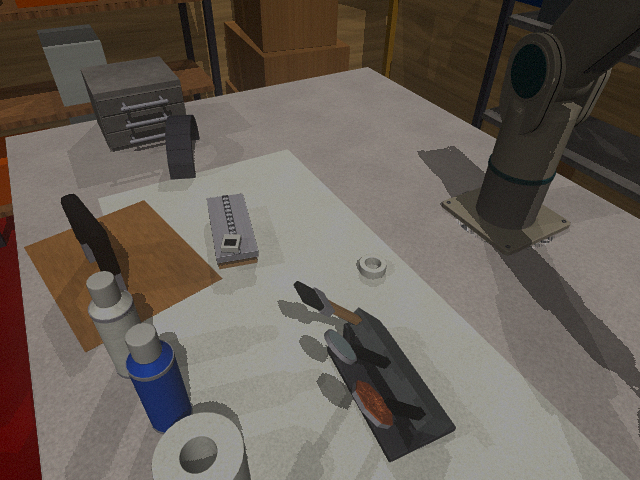

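View pics/top0.png

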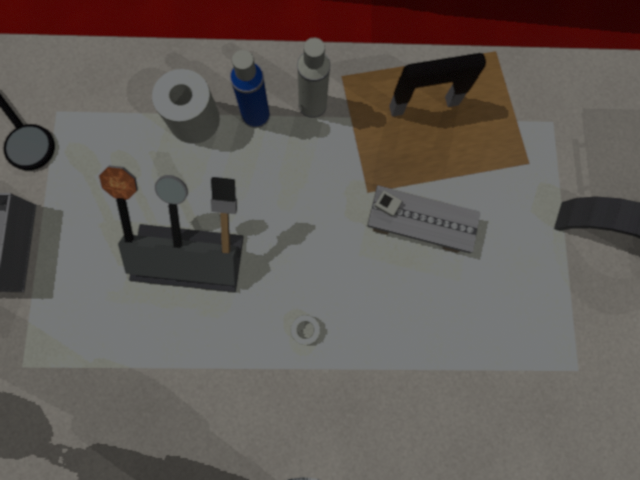

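Scene view: rack at lower right with the gauge in the nearest socket (copper disc ≈(374,403)), then mirror, brush; plate at ≈(232,228) with the meter at its near end. Top view: copper disc ≈(118,183), its handle down to ≈(128,240); plate centre ≈(425,218), meter (387,203), tape (306,330).

```bash
cat > h.py <<'E'
import numpy as np, cv2
from cell import ctrl
def ray(d,u,v):
    r=d["pose"][:3,:3]@np.array([(u-d["cx"])/d["fx"],-(v-d["cy"])/d["fy"],-1.]); return d["pose"][:3,3],r/np.linalg.norm(r)
def onz(d,u,v,z):
    c,r=ray(d,u,v); return c+r*(z-c[2])/r[2]
def proj(d,p):
    q=d["pose"][:3,:3].T@(np.asarray(p,float)-d["pose"][:3,3]); return np.array([d["cx"]-d["fx"]*q[0]/q[2],d["cy"]+d["fy"]*q[1]/q[2]])
def tri(d1,p1,d2,p2):
    (a,u),(b,v)=ray(d1,*p1),ray(d2,*p2)
    s=np.linalg.lstsq(np.c_[u,-v],b-a,rcond=None)[0]; x,y=a+s[0]*u,b+s[1]*v
    return (x+y)/2,np.linalg.norm(x-y)
def copper(d):
    h=cv2.cvtColor(d["pixels"],cv2.COLOR_RGB2HSV)
    m=((h[...,0]<15)&(h[...,1]>110)&(h[...,2]>60)).astype(np.uint8)
    return m
def biggest(m,roi):
    x0,y0,x1,y1=roi; k=np.zeros_like(m); k[y0:y1,x0:x1]=m[y0:y1,x0:x1]
    c=max(cv2.findContours(k,0,1)[0],key=cv2.contourArea); return c
E
python3 - <<'E'
from h import *
t=ctrl.get_image("top"); s=ctrl.get_image("scene")
res={}
for n,d,roi in(("t",t,(80,140,160,225)),("s",s,(320,350,430,450))):
    c=biggest(copper(d),roi); M=cv2.moments(c); res[n]=(M["m10"]/M["m00"],M["m01"]/M["m00"]); print(n,res[n],cv2.contourArea(c))
print("disc z159.3:",onz(t,*res["t"],159.3),onz(s,*res["s"],159.3),"tri",tri(t,res["t"],s,res["s"]))
a=cv2.resize(t["pixels"][170:270,350:500],None,fx=4,fy=4,interpolation=cv2.INTER_CUBIC)
b=cv2.resize(t["pixels"][150:300,90:260],None,fx=4,fy=4,interpolation=cv2.INTER_CUBIC)[:400]
b2=cv2.resize(t["pixels"][155:300,90:260],(469,400),interpolation=cv2.INTER_CUBIC)
im=np.clip(np.hstack([a[:, :600]])*1.3,0,255).astype(np.uint8)
cv2.imwrite("pics/plate.png",im[:,:,::-1])
cv2.imwrite("pics/rack.png",np.clip(cv2.resize(t["pixels"][155:300,90:260],None,fx=4,fy=4,interpolation=cv2.INTER_CUBIC)*2.,0,255).astype(np.uint8)[:,:,::-1])
E
```

```text
t (117.61139896373057, 182.63968048359237) 772.0
s (373.6935555555555, 402.73488888888886) 750.0
disc z159.3: [599.08555141 300.05570502 159.3       ] [599.12231274 304.03373349 159.3       ] tri (array([599.01670671, 302.1119844 , 156.64388374]), np.float64(2.5644854275192124))
```

View pics/plate.png

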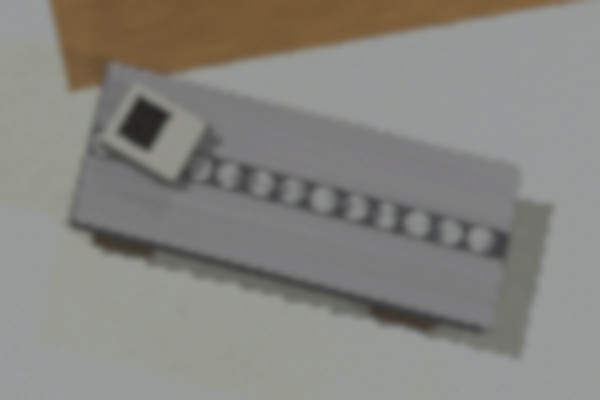

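View pics/rack.png

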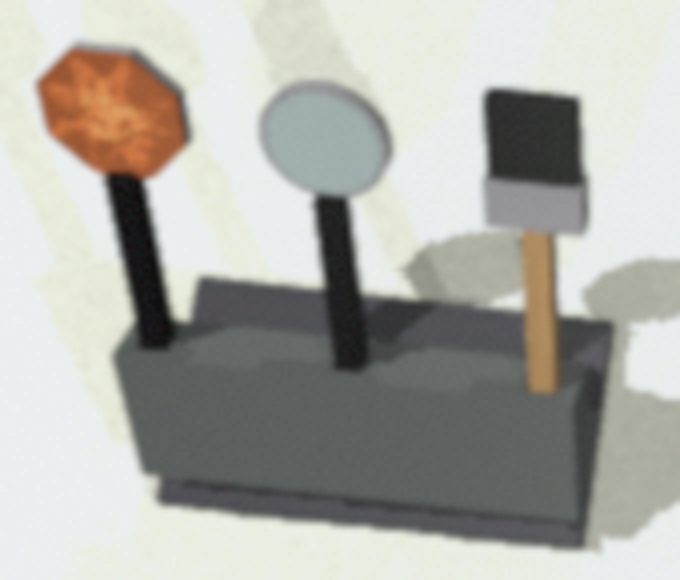

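The crops show plate corners near (377,185), (480,211), (472,252), (368,225) and gauge/mirror/brush handles entering the rack at ≈(129,241), (177,246), (226,252) in the top view.

```bash
python3 - <<'E'
from h import *
t=ctrl.get_image("top"); s=ctrl.get_image("scene")
f=lambda x,y:(x/4-.4+350,y/4-.4+170); g=lambda x,y:(x/4-.4+90,y/4-.4+155)
C=np.array([onz(t,*f(*p),46) for p in((110,63),(521,165),(488,328),(72,221))]);print(C)
print("sides",[np.linalg.norm(C[i]-C[(i+1)%4]) for i in range(4)],"ctr",C.mean(0))
w=C[1]+C[2]-C[0]-C[3]; print("weld yaw",np.degrees(np.arctan2(w[1],w[0])))
m=[onz(t,*f(*p),46) for p in((205,170),(500,242))]; print("weld",m, np.degrees(np.arctan2(*(m[1]-m[0])[1::-1])))
# scene check of centre
print("proj ctr in scene",proj(s,C.mean(0)),[proj(s,c) for c in C])
B=[onz(t,*g(*p),79.5) for p in((157,345),(350,367),(543,390))]; print("mouths(top side)",B,[np.linalg.norm(B[i+1]-B[i]) for i in(0,1)])
r=B[0]-B[2]; print("row yaw",np.degrees(np.arctan2(r[1],r[0])))
d=onz(t,117.6,182.6,159.3); md=onz(t,*g(325,139),157.8); print("discs",d,md,np.linalg.norm(d-md),np.degrees(np.arctan2(*(d-md)[1::-1])))
print("gauge dir yaw",np.degrees(np.arctan2(*(d-B[0])[1::-1])))
cv2.imwrite("pics/sc.png",np.hstack([np.clip(cv2.resize(i,None,fx=4,fy=4,interpolation=cv2.INTER_CUBIC)*1.6,0,255).astype(np.uint8) for i in (s["pixels"][185:275,195:270],s["pixels"][345:435,330:425])])[:,:,::-1])
E
```

```text
[[ 639.8338511  -134.01496929   46.        ]
 [ 592.9706385  -327.22025741   46.        ]
 [ 514.91279229 -306.8797715    46.        ]
 [ 562.84385115 -114.93638717   46.        ]]
sides [np.float64(198.80755532288873), np.float64(80.6645071932513), np.float64(197.837431219075), np.float64(79.31867616276516)] ctr [ 577.64028326 -220.76284634   46.        ]
weld yaw -103.82703012767679
weld [array([ 588.25074381, -177.6923073 ,   46.        ]), array([ 555.69037499, -314.96703785,   46.        ])] -103.34347329677314
proj ctr in scene [229.65903591 221.90151011] [array([215.49368427, 256.75172421]), array([205.18636952, 197.68908494]), array([241.88735782, 192.70968009]), array([257.3203826 , 249.55264382])]
mouths(top side) [array([520.23400679, 306.65609446,  79.5       ]), array([511.60910221, 222.81265346,  79.5       ]), array([502.53362172, 138.85561568,  79.5       ])] [np.float64(84.28589192793346), np.float64(84.44612802304151)]
row yaw 83.97843936531324
discs [599.15135351 300.07993951 159.3       ] [589.82784481 215.64294464 157.8       ] 84.96342693754015 83.69894233415006
gauge dir yaw -4.763432159504555
```

View pics/sc.png

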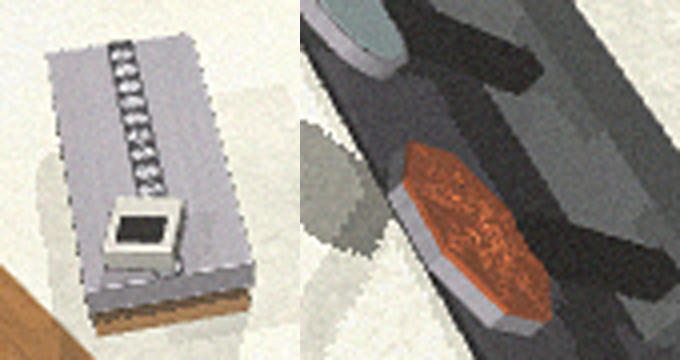

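Plate middle ≈ (577, −220.5, 46), weld yaw −103.8° (sides 198×80, fits). Gauge grip ≈ (554, 304.5, 108), lean yaw ≈ −6°. Start moving: yaw the tool, half-close the fingers, go above and behind the gauge.

```bash
cat >> h.py <<'E'
from scipy.spatial.transform import Rotation as Ro
def gaugeR(yaw,elev):  # tool orientation: x=-gauge x, z=-gauge z
    y,e=np.radians([yaw,elev]); gx=np.array([np.cos(e)*np.cos(y),np.cos(e)*np.sin(y),np.sin(e)])
    gy=np.array([-np.sin(y),np.cos(y),0]); return Ro.from_matrix(np.c_[-gx,gy,-np.cross(gx,gy)])
def togo(p,R):
    st=ctrl.read_state(); r0=Ro.from_euler("xyz",st["tool_rot"])
    print("t",round(st["clock"],2),"pos",st["eef_pos"].round(1),"F",st["force"].round(1),"w",round(st["width"],1),"gf",round(st["gripper_force"],1))
    print("shift(now axes)",r0.inv().apply(np.array(p)-st["eef_pos"]).round(1),"turn",np.degrees((r0.inv()*R).as_rotvec()).round(2),"shift(after)",R.inv().apply(np.array(p)-st["eef_pos"]).round(1))
    print("q",st["qpos"].round(2))
E
python3 -m handwheel '[[[0,0,-5.7],[0,0,0],0.5],[[0,0,-5.6],[0,0,0],0.5],[[0,0,0],[-0.026,-0.023,0],0.5],[[0,0,0],[-0.026,-0.023,0],0.5],[[0,0,0],[-0.026,-0.023,0],0.5]]'
python3 -m handwheel '[[[0,0,0],[-0.026,-0.023,0],0.5],[[0,0,0],[-0.026,-0.023,0],0.5],[[0,0,0],[-0.026,-0.023,0],0.5],[[0,0,0],[-0.026,-0.023,0],0.5],[[0,0,0],[-0.026,-0.023,0],0.5]]'
python3 - <<'E'
from h import *
R=gaugeR(-6,49); togo(np.array([554,304.5,108])+R.apply([0,0,-101]),R)
E
```

```text
clock: 0.72
eef_pos: [263.8, 543.1, 202.4]
tool_rot: [-3.141, -0.0, 3.039]
force: [1.4, 0.2, -0.1]
width: 42.2
gripper_force: 0.0
clock: 1.13
eef_pos: [381.8, 414.6, 202.8]
tool_rot: [3.141, 0.0, 3.037]
force: [-0.1, -0.0, 0.8]
width: 43.0
gripper_force: 0.0
t 1.13 pos [381.8 414.6 202.8] F [-0.1 -0.   0.8] w 43.0 gf 0.0
shift(now axes) [-106.5  -91.5   28.5] turn [ 2.000e-02 -4.899e+01  1.000e-02] shift(after) [-48.4 -91.5  99.1]
q [-0.87  0.5  -0.01  1.76  0.01  0.88  0.58]
```

```bash
python3 -m handwheel '[[[0,0,0],[-0.026,-0.023,0],0.5],[[0,0,0],[-0.026,-0.023,0],0.5],[[0,0,0],[-0.026,-0.023,0],0.5],[[0,0,0],[-0.026,-0.023,0],0.5],[[0,-7,0],[0,0,0],0.5]]'
python3 -m handwheel '[[[0,-7,0],[0,0,0],0.5],[[0,-7,0],[0,0,0],0.5],[[0,-7,0],[0,0,0],0.5],[[0,-7,0],[0,0,0],0.5],[[0,-7,0],[0,0,0],0.5]]'
python3 -m handwheel '[[[0,-7,0],[0,0,0],0.5],[[0,0,0],[0,0,0],0.5],[[0,0,0],[0,0,0],0.5]]'
python3 - <<'E'
from h import *
R=gaugeR(-6,49); togo(np.array([554,304.5,108])+R.apply([0,0,-101]),R)
t=ctrl.get_image("top");s=ctrl.get_image("scene")
cv2.imwrite("pics/pre.png",np.hstack([t["pixels"][140:340,60:360],s["pixels"][230:430,240:540]])[:,:,::-1])
E
```

```text
clock: 1.55
eef_pos: [492.2, 295.9, 203.3]
tool_rot: [-3.137, 0.134, 3.005]
force: [3.6, -3.5, 0.0]
width: 42.9
gripper_force: 0.0
clock: 1.97
eef_pos: [479.0, 309.4, 199.0]
tool_rot: [-3.126, 0.585, 3.035]
force: [1.8, -0.2, 0.6]
width: 43.0
gripper_force: 0.0
clock: 2.22
eef_pos: [482.2, 307.0, 198.4]
tool_rot: [-3.115, 0.628, 3.038]
force: [0.8, 0.4, -0.6]
width: 42.8
gripper_force: 0.0
t 2.22 pos [482.2 307.  198.4] F [ 0.8  0.4 -0.6] w 42.8 gf 0.0
shift(now axes) [17.8  5.4 16.7] turn [ -1.49 -13.03   0.21] shift(after) [21.2  5.  12.4]
q [-1.44  0.54  0.67  2.2   0.9   0.27 -0.29]
```

View pics/pre.png

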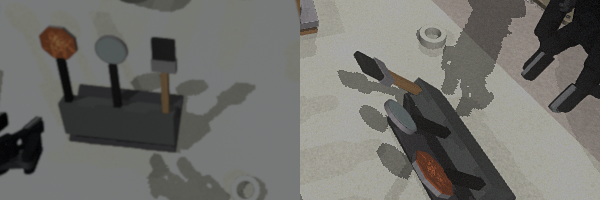

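The gripper (top px ≈(95,285)) is short of and behind the rack; joint 6 is at its limit, so the full 49° tilt isn't reachable. I'll grip at about 33° tilt instead; the angle about the pad line is free.

```bash
python3 -m handwheel '[[[0,4,0],[0,0,0],0.5],[[0,0,0],[0,0,0],0.5]]'
python3 - <<'E'
from h import *
R=gaugeR(-6,32); togo(np.array([554,304.5,108])+R.apply([0,0,-81]),R)
E
```

```text
clock: 2.48
eef_pos: [485.6, 306.0, 200.0]
tool_rot: [-3.125, 0.561, 3.023]
force: [1.0, 0.3, 1.1]
width: 42.7
gripper_force: 0.0
t 2.48 pos [485.6 306.  200. ] F [1.  0.3 1.1] w 42.7 gf 0.0
shift(now axes) [-8.9  6.5 33. ] turn [-1.36  0.13 -0.66] shift(after) [-9.1  5.6 33.1]
q [-1.27  0.48  0.49  2.15  0.8   0.36 -0.15]
```

```bash
python3 -m handwheel '[[[-1.4,0,-0.7],[0,0,0],0.5],[[0,0,0],[-0.009,0.0055,0.033],0.5],[[0,0,0],[0,0,0.02],0.5],[[0,0,0],[0,0,0.02],0.5],[[0,0,0],[0,0,0],0.5]]'
python3 - <<'E'
from h import *
R=gaugeR(-6,32); togo(np.array([554,304.5,108])+R.apply([0,0,19]),R)
t=ctrl.get_image("top");s=ctrl.get_image("scene")
cv2.imwrite("pics/pre2.png",cv2.resize(np.hstack([t["pixels"][160:300,60:220],s["pixels"][320:460,320:480]]),None,fx=2.4,fy=2.4)[:,:,::-1])
E
```

```text
clock: 2.9
eef_pos: [532.1, 303.6, 140.2]
tool_rot: [-3.132, 0.564, 3.043]
force: [-0.3, -0.4, -0.3]
width: 42.7
gripper_force: 0.0
t 2.9 pos [532.1 303.6 140.2] F [-0.3 -0.4 -0.3] w 42.7 gf 0.0
shift(now axes) [-1.   3.6 57.7] turn [-0.37  0.3   0.28] shift(after) [-1.3  3.2 57.8]
q [-1.11  0.61  0.4   2.14  1.23  0.24 -0.53]
```

View pics/pre2.png

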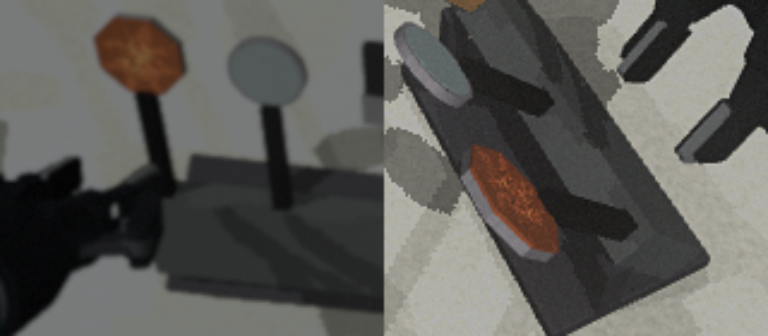

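```bash
python3 - <<'E'
from h import *
t=ctrl.get_image("top");s=ctrl.get_image("scene");st=ctrl.read_state()
R=Ro.from_euler("xyz",st["tool_rot"]);p=st["eef_pos"]
for n,o in(("tcp",[0,0,0]),("y+",[0,21,-7]),("y-",[0,-21,-7]),("body",[0,0,-100])):
    q=p+R.apply(o); print(n,q.round(),"top",proj(t,q).round(),"scene",proj(s,q).round())
print("grip",proj(t,[554,304.5,108]).round(),proj(s,[554,304.5,108]).round(), "base",proj(s,[0,0,0]),proj(t,[300,620,0]))
cv2.imwrite("pics/full.png",np.vstack([np.clip(t["pixels"]*1.8,0,255).astype(np.uint8)[100:400],s["pixels"][180:]])[:600,:,::-1])
E
```

```text
tcp [530. 307. 143.] top [114. 227.] scene [421. 386.]
y+ [528. 328. 148.] top [ 98. 227.] scene [434. 397.]
y- [524. 286. 149.] top [125. 230.] scene [414. 368.]
body [477. 312. 227.] top [ 79. 251.] scene [474. 327.]
grip [125. 218.] [400. 408.] base [503.27924346 215.39186491] [-40.36739119 366.97831347]
```

View pics/full.png

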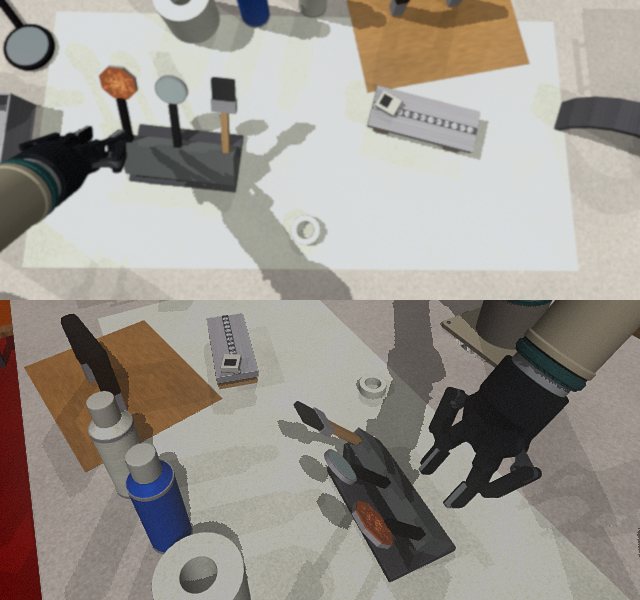

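The top view shows the gripper left of the rack (tips about (118–122, 243–263)); in the scene view tips are at ≈(430,345) and (455,380), further back than the state's TCP projects. I check this numerically before closing in.

```bash
python3 - <<'E'
from h import *
st=ctrl.read_state();print(st["clock"],st["eef_pos"].round(1),st["tool_rot"].round(3),st["qpos"].round(3),st["qd"].round(3))
t=ctrl.get_image("top");s=ctrl.get_image("scene")
g0=cv2.imread("pics/top0.png");g=t["pixels"][:,:,::-1]
def show(g,g0,x0,y0,x1,y1,f,inv=1):
    print("   cols",x0,"step2")
    for y in range(y0,y1,3):
        print(y,''.join('#' if g[y,x].max()<f else ('+' if np.abs(g[y,x].astype(int)-g0[y,x]).max()>25 else '.') for x in range(x0,x1,2)))
show(g,g0,60,210,150,285,32)
show(s["pixels"][:,:,::-1],cv2.imread("pics/scene0.png"),405,310,480,400,40)
st=ctrl.read_state();print(st["clock"],st["eef_pos"].round(1),st["tool_rot"].round(3),st["qpos"].round(3),st["qd"].round(3))
E
```

```text
3.1 [530.1 306.6 142.7] [-3.136  0.564  3.044] [-1.117  0.603  0.398  2.141  1.215  0.237 -0.518] [-0.014 -0.009 -0.008 -0.001  0.017  0.002 -0.017]
   cols 60 step2
210 ..............................####...........
213 ..............................####...........
216 ...............................###...........
219 ...............................####..........
222 ...............................####..........
225 ................................###..........
228 ...........++##+................####.........
231 .......++++####+............++++####.........
234 ..++###++#######.........++++#######.........
237 ################........+++###########.......
240 ###############+++++++###############........
243 #################################............
246 ######################++#########............
249 ######################++#########............
252 #################################............
255 ########################+########............
258 #################################............
261 ################################.............
264 #########################++++#
[... 1072 characters left out ...]
++++......+..............+.+##+##+#
364 ...++......................+#++++++#+#
367 ..................+....+..+#++++######
370 ........................+++++++##++###
373 ...#.......++..+.....+..#++++#+++#+##+
376 ....#.....+..........+++++++##++#+#+.+
379 .....................#++++++#++++#+...
382 ....................#++++++++++#++....
385 ....................+++++#+#++#.+...+.
388 ..................+.+.+++++++++.......
391 .....................+................
394 ......................................
397 ...............+..................+...
3.2 [529.7 307.4 142.7] [-3.137  0.564  3.045] [-1.117  0.602  0.397  2.141  1.217  0.237 -0.519] [ 0.    -0.    -0.009 -0.001  0.017  0.001 -0.011]
```

```bash
python3 - <<'E'
from h import *
t=ctrl.get_image("top");s=ctrl.get_image("scene")
for uv in((424,352),(446,387)):
    print(uv,[(z,onz(s,*uv,z)[:2].round().tolist(),proj(t,onz(s,*uv,z)).round().tolist()) for z in range(110,231,20)])
g=np.clip(t["pixels"][200:300,40:160].astype(float)**.6*8,0,255).astype(np.uint8)
cv2.imwrite("pics/z.png",np.hstack([cv2.resize(g,(480,400)),cv2.resize(s["pixels"][300:400,400:480],(320,400))])[:,:,::-1])
E
```

```text
(424, 352) [(110, [475.0, 256.0], [150.0, 264.0]), (130, [487.0, 265.0], [141.0, 255.0]), (150, [500.0, 274.0], [130.0, 245.0]), (170, [512.0, 284.0], [120.0, 235.0]), (190, [524.0, 293.0], [109.0, 224.0]), (210, [537.0, 303.0], [97.0, 212.0]), (230, [549.0, 312.0], [84.0, 200.0])]
(446, 387) [(110, [485.0, 311.0], [117.0, 258.0]), (130, [497.0, 318.0], [108.0, 249.0]), (150, [509.0, 326.0], [98.0, 239.0]), (170, [521.0, 333.0], [88.0, 229.0]), (190, [533.0, 340.0], [78.0, 218.0]), (210, [545.0, 347.0], [66.0, 206.0]), (230, [557.0, 355.0], [54.0, 194.0])]
```

View pics/z.png

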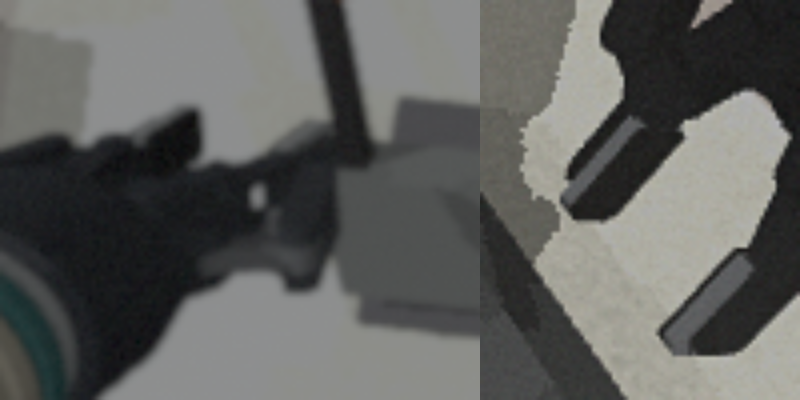

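The finger tips are clear now: top (90,231) and (122,232), scene (424,353) and (446,387), giving a midpoint ≈ (516,308,168). That is laterally right but some 20 mm further back than the TCP. I'll ease the tilt a few degrees off the joint limit and go on.

```bash
python3 -m handwheel '[[[0,3.5,0],[0,0,0],0.5],[[0,0,0],[0,0,0],0.5],[[0,0,0],[0,0,0],0.5]]'
python3 - <<'E'
from h import *
R=gaugeR(-6,29); togo(np.array([554,304.5,108])+R.apply([0,0,19]),R)
E
```

```text
clock: 3.55
eef_pos: [531.8, 305.9, 142.1]
tool_rot: [-3.138, 0.518, 3.04]
force: [-0.5, -0.5, 0.5]
width: 43.1
gripper_force: 0.0
t 3.55 pos [531.8 305.9 142.1] F [-0.5 -0.5  0.5] w 43.1 gf 0.0
shift(now axes) [-2.2  1.  59.6] turn [-0.14  0.66  0.14] shift(after) [-2.9  0.9 59.6]
q [-0.99  0.58  0.26  2.1   1.07  0.3  -0.34]
```

```bash
python3 -m handwheel '[[[0,0.7,0],[0,0,0],0.5],[[0,0,0],[-0.003,0.001,0.015],0.5],[[0,0,0],[0,0,0.015],0.5],[[0,0,0],[0,0,0.01],0.5],[[0,0,0],[0,0,0],0.5]]'
python3 - <<'E'
from h import *
R=gaugeR(-6,29); togo(np.array([554,304.5,108])+R.apply([0,0,19]),R)
E
```

```text
clock: 3.97
eef_pos: [552.5, 303.9, 106.1]
tool_rot: [-3.131, 0.504, 3.046]
force: [0.4, 0.3, 0.7]
width: 42.3
gripper_force: 0.0
t 3.97 pos [552.5 303.9 106.1] F [0.4 0.3 0.7] w 42.3 gf 0.0
shift(now axes) [-2.2  0.9 18.1] turn [-0.36 -0.11  0.44] shift(after) [-2.2  0.8 18.1]
q [-0.94  0.65  0.25  2.08  1.2   0.25 -0.45]
```

```bash
python3 -m handwheel '[[[0,3,0],[0,0,0],0.5],[[0,0,0],[-0.002,0.001,0.01],0.5],[[0,0,0],[0,0,0.01],0.5],[[0,0,0],[0,0,0.005],0.5],[[0,0,0],[0,0,0],0.5]]'
python3 - <<'E'
from h import *
R=gaugeR(-6,26); togo(np.array([554,304.5,108])+R.apply([0,0,26]),R)
t=ctrl.get_image("top");s=ctrl.get_image("scene")
g=np.clip(t["pixels"][180:280,60:180].astype(float)**.6*8,0,255).astype(np.uint8)
cv2.imwrite("pics/g.png",np.hstack([cv2.resize(g,(480,400)),cv2.resize(s["pixels"][340:440,360:440],(320,400))])[:,:,::-1])
E
```

```text
clock: 4.38
eef_pos: [565.7, 303.3, 85.0]
tool_rot: [-3.132, 0.454, 3.044]
force: [-0.6, 0.5, 0.5]
width: 42.8
gripper_force: 0.0
t 4.38 pos [565.7 303.3  85. ] F [-0.6  0.5  0.5] w 42.8 gf 0.0
shift(now axes) [ 0.5 -0.   0.2] turn [-0.37  0.02  0.36] shift(after) [ 0.5 -0.   0.2]
q [-0.82  0.69  0.13  2.03  1.12  0.28 -0.32]
```

View pics/g.png

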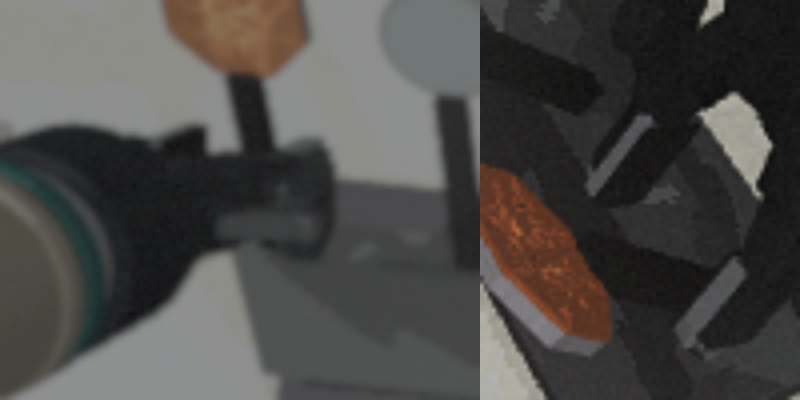

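Both views show the fingers straddling the handle (top tips (111,215),(142,217), scene tips (388,389),(412,426)); the tips are only about level with the axis, so I go 10 mm deeper, then close.

```bash
python3 -m handwheel '[[[0,0,0],[0,0,0.005],0.5],[[0,0,0],[0,0,0.005],0.5],[[0,0,0],[0,0,0],0.5],[[0,0,0],[0,0,0],0.75],[[0,0,0],[0,0,0],1]]'
python3 -m handwheel '[[[0,0,0],[0,0,0],1],[[0,0,0],[0,0,0],1],[[0,0,0],[0,0,0],1],[[0,0,0],[0,0,0],1],[[0,0,0],[0,0,0],1]]'
python3 - <<'E'
from h import *
R=gaugeR(-6,26); togo(np.array([554,304.5,108])+R.apply([0,0,36]),R)
E
```

```text
clock: 4.9
eef_pos: [569.8, 304.2, 76.9]
tool_rot: [-3.135, 0.453, 3.044]
force: [0.2, -0.1, -0.3]
width: 19.3
gripper_force: 0.0
clock: 5.32
eef_pos: [569.8, 304.4, 77.1]
tool_rot: [-3.135, 0.453, 3.044]
force: [-1.0, 0.5, 2.4]
width: 10.0
gripper_force: 61.1
t 5.32 pos [569.8 304.4  77.1] F [-1.   0.5  2.4] w 10.0 gf 61.1
shift(now axes) [ 0.6 -1.6  1.4] turn [-0.19 -0.03  0.37] shift(after) [ 0.6 -1.6  1.4]
q [-0.81  0.7   0.13  2.02  1.15  0.27 -0.36]
```

```bash
python3 -m handwheel '[[[0,0,0],[-0.0055,0,-0.00235],1],[[0,0,0],[-0.011,0,-0.0047],1],[[0,0,0],[-0.011,0,-0.0047],1],[[0,0,0],[0,0,0],1]]'
python3 - <<'E'
from h import *
R=gaugeR(-6,26); togo(np.array([569.8,304.4,77.1])+30*np.array([.6525,-.0686,.7547]),R)
t=ctrl.get_image("top");c=biggest(copper(t),(80,100,180,260));M=cv2.moments(c);print(M["m10"]/M["m00"],M["m01"]/M["m00"],M["m00"],"expect",proj(t,np.array([599,301.5,159])+30*np.array([.6525,-.0686,.7547])))
E
```

```text
clock: 5.65
eef_pos: [591.5, 301.7, 101.0]
tool_rot: [-3.136, 0.455, 3.042]
force: [0.2, -0.7, 0.3]
width: 10.2
gripper_force: 60.7
t 5.65 pos [591.5 301.7 101. ] F [ 0.2 -0.7  0.3] w 10.2 gf 60.7
shift(now axes) [2.5 0.4 0.2] turn [-0.2   0.1   0.24] shift(after) [2.5 0.4 0.2]
q [-0.71  0.67  0.03  1.97  1.06  0.36 -0.2 ]
114.83869047619048 164.3396825396825 840.0 expect [113.12432456 165.96945263]
```

The disc moved with the fingers (top (115,164), as expected). Draw it right out.

```bash
python3 -m handwheel '[[[0,0,0],[-0.015,0,-0.0064],1],[[0,0,0],[-0.015,0,-0.0064],1],[[0,0,0],[-0.015,0,-0.0064],1],[[0,0,0],[-0.015,0,-0.0064],1],[[0,0,0],[-0.012,0,-0.005],1]]'
python3 -m handwheel '[[[0,0,0],[0,0,0],1],[[0,0,0],[0,0,0],1]]'
python3 - <<'E'
from h import *
R=gaugeR(-6,26); togo(np.array([569.8,304.4,77.1])+110*np.array([.6525,-.0686,.7547]),R)
t=ctrl.get_image("top");s=ctrl.get_image("scene");r=[]
for d,roi in((t,(80,100,200,260)),(s,(280,250,430,470))):
    c=biggest(copper(d),roi);M=cv2.moments(c);r.append((M["m10"]/M["m00"],M["m01"]/M["m00"]));print(r[-1],M["m00"])
print("disc",tri(t,r[0],s,r[1]),"exp",np.array([599,301.5,157])+110*np.array([.6525,-.0686,.7547]))
E
```

```text
clock: 6.12
eef_pos: [640.3, 297.1, 158.2]
tool_rot: [-3.133, 0.452, 3.045]
force: [0.0, 0.1, -0.9]
width: 10.0
gripper_force: 60.6
clock: 6.28
eef_pos: [639.8, 297.1, 157.7]
tool_rot: [-3.134, 0.452, 3.044]
force: [-0.5, -0.1, -1.4]
width: 10.2
gripper_force: 60.6
t 6.28 pos [639.8 297.1 157.7] F [-0.5 -0.1 -1.4] w 10.2 gf 60.6
shift(now axes) [-2.7 -0.  -1.4] turn [-0.26 -0.08  0.36] shift(after) [-2.7 -0.  -1.4]
q [-0.54  0.62 -0.15  1.82  0.87  0.53  0.09]
(104.32040977147359, 118.22269503546099) 1057.5
(317.78824013157896, 385.95285087719293) 1216.0
disc (array([669.20814878, 294.5326619 , 236.81370492]), np.float64(3.5989945445132054)) exp [670.775 293.954 240.017]
```

```bash
python3 -m handwheel '[[[0,0,0],[-0.008,0,-0.016],1],[[0,0,0],[-0.012,0,-0.025],1],[[0,0,0],[-0.012,0,-0.025],1],[[0,0,0],[-0.012,0,-0.024],1],[[0,5,0],[0,0,0],1]]'
python3 -m handwheel '[[[0,5,0],[0,0,0],1],[[0,5,0],[0,0,0],1],[[0,5,0],[0,0,0],1],[[0,5,0],[0,0,0],1],[[0,5,0],[0,0,0],1]]'
python3 -m handwheel '[[[0,5,0],[0,0,0],1],[[0,5,0],[0,0,0],1],[[0,5,0],[0,0,0],1],[[0,4,0],[0,0,0],1],[[0,0,0],[0,0,0],1]]'
python3 - <<'E'
from h import *
R=gaugeR(-13.8,-23); togo([511,-204,230],R)
t=ctrl.get_image("top");s=ctrl.get_image("scene");r=[]
for d,roi in((t,(20,20,240,300)),(s,(200,150,480,478))):
    c=biggest(copper(d),roi);M=cv2.moments(c);r.append((M["m10"]/M["m00"],M["m01"]/M["m00"]));print(r[-1],M["m00"],cv2.boundingRect(c))
dc,e=tri(t,r[0],s,r[1]);print("disc",dc,e)
st=ctrl.read_state();R0=Ro.from_euler("xyz",st["tool_rot"]);print("disc in tool",R0.inv().apply(dc-st["eef_pos"]))
E
```

```text
clock: 6.8
eef_pos: [637.0, 302.8, 262.3]
tool_rot: [-3.137, 0.367, 3.051]
force: [0.3, 0.6, -2.1]
width: 10.1
gripper_force: 60.6
clock: 7.22
eef_pos: [639.8, 298.3, 258.0]
tool_rot: [-3.134, -0.075, 3.042]
force: [0.6, 0.8, -2.2]
width: 10.5
gripper_force: 60.6
clock: 7.63
eef_pos: [641.4, 296.7, 251.5]
tool_rot: [-3.127, -0.409, 3.033]
force: [0.7, -2.1, -4.1]
width: 10.4
gripper_force: 60.5
t 7.63 pos [641.4 296.7 251.5] F [ 0.7 -2.1 -4.1] w 10.4 gf 60.5
shift(now axes) [  60.7 -511.2   57. ] turn [-3.8  -0.37  6.97] shift(after) [  -1.8 -517.4   22.6]
q [-0.23  1.   -0.5   0.72  0.17  1.82  0.89]
(215.15820198482194, 28.570344424985407) 856.5 (183, 20, 57, 20)
(263.300464222827, 378.59655301211245) 3123.5 (229, 347, 71, 64)
disc [754.57393249 191.96945627 236.09561926] 157.37828287927704
disc in tool [-122.69015976  -94.65340533  -30.25268941]
```

```bash
python3 -m handwheel '[[[0,0,0],[0.015,0,0.006],1],[[0,0,0],[0.025,-0.005,0.012],1],[[0,0,0],[0.021,-0.015,0.01],1],[[0,0,0],[0,-0.025,0],1],[[0,0,0],[0,-0.03,0],1]]'
python3 -m handwheel '[[[0,0,0],[0,-0.03,0],1],[[0,0,0],[0,-0.03,0],1],[[0,0,0],[0,-0.03,0],1],[[0,0,0],[0,-0.03,0],1],[[0,0,0],[0,-0.03,0],1]]'
python3 - <<'E'
from h import *
togo([511,-204,230],gaugeR(-13.8,-23))
E
```

```text
clock: 8.15
eef_pos: [562.6, 232.7, 259.4]
tool_rot: [-3.136, -0.399, 3.047]
force: [1.1, -0.4, -1.7]
width: 10.0
gripper_force: 60.6
clock: 8.57
eef_pos: [549.9, 80.3, 259.8]
tool_rot: [-3.133, -0.398, 3.04]
force: [0.7, 0.6, -2.6]
width: 10.2
gripper_force: 60.6
t 8.57 pos [549.9  80.3 259.8] F [ 0.7  0.6 -2.6] w 10.2 gf 60.6
shift(now axes) [  -2.4 -286.5   33.7] turn [-3.59  0.21  7.37] shift(after) [ -39.3 -285.4   15.6]
q [ 0.13  0.73 -0.52  1.31  0.18  1.55  1.09]
```

```bash
python3 -m handwheel '[[[0,0,0],[0,-0.03,0],1],[[0,0,0],[0,-0.03,0],1],[[0,0,0],[0,-0.03,0],1],[[0,0,0],[0,-0.03,0],1],[[0,0,0],[0,-0.03,0],1]]'
python3 -m handwheel '[[[0,0,0],[0,-0.03,0],1],[[0,0,0],[0,-0.03,0],1],[[-1.2,0,2.5],[0,-0.03,0],1],[[-1.2,0,2.5],[0,-0.03,0],1],[[-1.2,0,2.4],[0,-0.016,0],1]]'
python3 -m handwheel '[[[0,0,0],[0,0,0],1],[[0,0,0],[0,0,0],1]]'
python3 - <<'E'
from h import *
togo([511,-204,230],gaugeR(-13.8,-23))
t=ctrl.get_image("top");s=ctrl.get_image("scene")
for n,d in(("t",t),("s",s)):
    for c in cv2.findContours(copper(d),0,1)[0]:
        if cv2.contourArea(c)>300: print(n,cv2.contourArea(c),cv2.boundingRect(c),cv2.minEnclosingCircle(c))
print("expect around",proj(t,[590,-223,262]),proj(s,[590,-223,262]))
E
```

```text
clock: 8.98
eef_pos: [535.1, -68.7, 260.7]
tool_rot: [-3.133, -0.399, 3.04]
force: [0.8, -0.4, -2.5]
width: 10.7
gripper_force: 60.6
clock: 9.4
eef_pos: [518.2, -206.7, 261.2]
tool_rot: [-3.137, -0.398, 2.892]
force: [0.1, -0.3, -2.3]
width: 10.2
gripper_force: 60.5
clock: 9.57
eef_pos: [518.7, -203.7, 261.1]
tool_rot: [-3.141, -0.399, 2.896]
force: [-0.5, 0.5, -2.0]
width: 10.3
gripper_force: 60.5
t 9.57 pos [ 518.7 -203.7  261.1] F [-0.5  0.5 -2. ] w 10.3 gf 60.5
shift(now axes) [-5.3 -2.1 31.5] turn [ 0.04  0.13 -0.24] shift(after) [-5.3 -2.1 31.5]
q [ 0.54  0.72 -0.45  1.3   0.25  1.58  1.41]
t 18230.0 (0, 0, 536, 47) ((267.2981262207031, 16.499801635742188), 267.8070068359375)
s 839.0 (48, 267, 54, 85) ((82.0, 309.0), 42.19014358520508)
s 801.5 (159, 240, 56, 61) ((185.87168884277344, 269.6814270019531), 30.707576751708984)
s 711.5 (24, 233, 53, 54) ((50.94351577758789, 257.6631774902344), 28.97692108154297)
s 6624.0 (0, 230, 42, 250) ((20.5, 355.19879150390625), 125.48710632324219)
s 732.0 (0, 134, 15, 100) ((7.5, 183.5), 49.92504119873047)
s 379.5 (186, 103, 35, 16) ((203.0, 111.0), 17.02948570251465)
s 1982.0 (0, 91, 94, 40) ((45.494625091552734, 114.0), 47.60010528564453)
s 667.0 (173, 67, 42, 29) ((193.5, 80.0), 22.38871192932129)
s 2275.5 (260, 0, 90, 86) ((302.0, 43.072288513183594), 54.6163330078125)
s 1696.0 (0, 0, 142, 23) ((70.5, 12.0), 70.95254516601562)
expect around [466.39770869 171.02771194] [208.46582946 125.43763654]
```

```bash
python3 - <<'E'
from h import *
for n,u,v,k in(("top",466,171,40),("scene",208,125,40)):
    d=ctrl.get_image(n);h=cv2.cvtColor(d["pixels"],cv2.COLOR_RGB2HSV)
    print(n,"rows from",v-k,"cols from",u-k,"step 4/4: C=copper D=dark")
    for y in range(v-k,v+k,4):
        print(' '.join("%3d/%3d/%3d"%tuple(h[y,x]) if 0 else ('D' if h[y,x,2]<35 else 'C' if (h[y,x,0]<16 or h[y,x,0]>172) and h[y,x,1]>70 else '.') for x in range(u-k,u+k,4)),"|",h[y,u])
E
```

```text
top rows from 131 cols from 426 step 4/4: C=copper D=dark
. . . . . . . . . . . D D D D D D D D D | [ 17 139  86]
. . . . . C . . . . D D D D D D D D D D | [15 41 25]
. . . . D . . . . . D D D D D D D D D D | [ 0 18 29]
. . . . . . . . . D D D D D D D D D D D | [10 35 22]
. . . . D D D . D . D D D D D D D D D D | [18 64 20]
. . . . D D D . . C C D D D D D D D D D | [ 11 135  36]
. . . . D D D . C C C D D D D D D D D D | [ 11 162  82]
. . . . C D D D C C C D D D D D D D D D | [ 14 147 109]
. . . . . D D D C C C D D D D D D D D D | [ 15 142 113]
. . . . . D D D D C C D D D D D D D D D | [ 11 156  80]
. . . . . D D D D C D D D D D D D D D D | [ 6 53 24]
. . . . . C D D D D D D D D C C D D D D | [10 33 23]
. . . . . . D D D D D D D D . D D D D D | [ 0 10 25]
. . . . . . . D D D D D D . . D D D D D | [ 0 10 25]
. . . . . . . . D D D D . D D D D D D D | [30 10 26]
. . . . . . . . D D D D . D D D D D D D | [30  9 27]
. . . . . . . D D . . D D D . D D . . D | [90  4 60]
. . . . . . . D D . . D D . . . . . . . | [ 0  0 42]
. . . . . . . D . . D D D . D . . . . . | [15 20 26]
. . . . . . . . .
[... 490 characters left out ...]
 . . . C C C C C C C C C . . . . . . | [  8 175 121]
D D D D D . C C C C C C . . . . . . . . | [  9 176  97]
. D . . D . . . . . . . . . . . . . . . | [ 0  3 81]
D . D D . D D . . . . . . . . . . . . . | [ 11  27 131]
. . D . . . D D . . . . . . . . . . . . | [15 29 71]
. D D D D . D D . . . . . . . . . . . . | [17 27 66]
D D . . . . D . . . . . . . . . . . . . | [16 36 77]
. . . . . D . . . . . . . . . . . . . . | [ 3 32 72]
. . . D . . . . . . . . . . . . . . . . | [ 14  26 128]
. . . . . . . . . . . . . . . . . . . . | [  7  33 141]
. . . . . . . . . . . . . . . . . . . . | [15 33 78]
. . . . . . D . . . . . . . . . . . . . | [19 25 81]
. . . . . . . . . . . . . . . . . . . . | [11 33 85]
```

```bash
cat >> h.py <<'E'
DT=np.array([-61.2,.5,-58.2])
def disc_chk(DT=DT):
    st=ctrl.read_state();R0=Ro.from_euler("xyz",st["tool_rot"]);p=st["eef_pos"]+R0.apply(DT)
    print("pos",st["eef_pos"].round(1),"disc top pred",p.round(1),"gauge x,z",R0.apply([-.9205,0,-.391]).round(3),R0.apply([.391,0,-.921]).round(3))
    for n in("top","scene"):
        d=ctrl.get_image(n);h=cv2.cvtColor(d["pixels"],cv2.COLOR_RGB2HSV);u,v=proj(d,p).astype(int)
        m=((h[...,0]<13)&(h[...,1]>150)&(h[...,2]>60)).astype(np.uint8); 
        c=biggest(m,(max(u-30,0),max(v-25,0),u+30,v+25));x,y,w,hh=cv2.boundingRect(c);M=cv2.moments(c)
        q=(M["m10"]/M["m00"],M["m01"]/M["m00"])
        print(n,"pred px",proj(d,p).round(1),"seen",np.round(q,1),M["m00"],(x,y,w,hh),"at z",onz(d,*q,p[2]).round(1))
    return p,R0
E
python3 - <<'E'
from h import *
disc_chk()
E
```

```text
pos [ 520.  -200.9  260.7] disc top pred [ 596.9 -219.2  290.5] gauge x,z [ 0.971 -0.238  0.001] [-1.000e-03 -1.000e-03  1.001e+00]
top pred px [471.  158.5] seen [461.4 161. ] 77.5 (457, 149, 10, 22) at z [ 593.2 -206.1  290.5]
scene pred px [202.8 111.5] seen [202.9 111.2] 361.5 (186, 104, 35, 16) at z [ 596.5 -220.5  290.5]
```

Prediction and scene view agree to within 1 mm (scene (203,111)). Shift 20 mm back and go down to about 25 mm above the plate.

```bash
python3 -m handwheel '[[[0,0,0],[0.009,0,0.004],1],[[0,0,0],[0.009,0,0.004],1],[[0,0,0],[-0.006,0,0.014],1],[[0,0,0],[-0.01,0,0.024],1],[[0,0,0],[-0.01,0,0.024],1]]'
python3 -m handwheel '[[[0,0,0],[-0.01,0,0.024],1],[[0,0,0],[-0.01,0,0.024],1],[[0,0,0],[-0.01,0,0.024],1],[[0,0,0],[-0.01,0,0.024],1],[[0,0,0],[-0.008,0,0.018],1]]'
python3 -m handwheel '[[[0,0,0],[0,0,0],1],[[0,0,0],[0,0,0],1]]'
python3 - <<'E'
from h import *
p,R=disc_chk()
print("to go",R.inv().apply(np.array([577,-220.5,54])-p).round(1),ctrl.read_state()["qpos"].round(2))
E
```

```text
clock: 10.28
eef_pos: [501.3, -197.6, 192.4]
tool_rot: [3.141, -0.399, 2.9]
force: [-0.5, 0.4, -2.1]
width: 10.1
gripper_force: 60.6
clock: 10.7
eef_pos: [499.5, -197.1, 66.7]
tool_rot: [3.14, -0.403, 2.9]
force: [-0.1, -0.7, -1.2]
width: 10.2
gripper_force: 60.6
clock: 10.87
eef_pos: [499.6, -197.2, 68.3]
tool_rot: [3.14, -0.404, 2.9]
force: [-0.3, -0.3, -1.5]
width: 10.3
gripper_force: 60.6
pos [ 499.6 -197.2   68.3] disc top pred [ 576.6 -215.7   97.8] gauge x,z [ 0.971 -0.24  -0.002] [ 0.002 -0.002  1.001]
top pred px [429.  211.2] seen [418.8 217.5] 5.5 (417, 213, 5, 9) at z [ 565.  -197.4   97.8]
scene pred px [228.2 202.5] seen [226.6 201.8] 311.5 (214, 193, 29, 18) at z [ 578.4 -219.5   97.8]
to go [-18.6  -4.6  39.6] [ 0.53  0.9  -0.41  1.52  0.32  1.2   1.34]
```

```bash
python3 - <<'E'
from h import *
st=ctrl.read_state();R0=Ro.from_euler("xyz",st["tool_rot"]);p=st["eef_pos"]+R0.apply(DT);print(p)
gx=R0.apply([-.9205,0,-.391]);gy=R0.apply([0,1,0]);r=28/np.cos(np.pi/8)
d=ctrl.get_image("scene")
P=np.array([proj(d,p+r*(np.cos(a)*gx+np.sin(a)*gy)) for a in np.pi/8+np.arange(8)*np.pi/4]);print("pred box",P.min(0),P.max(0))
h=cv2.cvtColor(d["pixels"],cv2.COLOR_RGB2HSV)
for y in range(188,218,2): print(y,''.join('D' if h[y,x,2]<40 else 'C' if (h[y,x,0]<14 and h[y,x,1]>110) else '.' for x in range(205,260)))
E
```

```text
[ 577.97963613 -216.28704956   99.77114019]
pred box [212.27632379 193.10855248] [242.33414141 210.84930562]
188 ......................................DDDD..DDD.D.DDDDD
190 ........................................DDDDDDDDDDDDD.D
192 ..........................................DDDDD.DDDDDD.
194 ...............C.CCCCCCCCCCCCCCC...........DDD...D.D.D.
196 .............CCCCCCCCCCCCCCCCCCCCCC.DDDDDDDDDDD....DD.D
198 ...........CCCCCCCCCCCCC.CCCCCCCCCCCDDDDDD.DDDDDD..DDD.
200 ........CCCCCCCCCCCCCC.CCCCCCCCCCCCC..DDDDDD.DDDDD....D
202 .........CCCCCCCCCCCCCCCCC.CCCCCCCCCCCD................
204 .........CCCCCCCCCCCCCCCCCCCCCCCCCCC...................
206 .........CCCCCCCCCCCCCCCCCCCCCCCCC.....................
208 ...........CCCCCCCCCCCCCCCCCCCC........................
210 .................CCCCC.................................
212 .......................................................
214 .......................................................
216 .....................D.................................
```

Seen disc box (213–242, 193–211) matches the predicted one; only 4 mm sideways to correct. Continue down gently.

```bash
python3 -m handwheel '[[[0,0,0],[0,-0.004,0],1],[[0,0,0],[-0.0045,0,0.011],1],[[0,0,0],[-0.0045,0,0.011],1],[[0,0,0],[-0.0025,0,0.006],1],[[0,0,0],[0,0,0],1]]'
python3 -m handwheel '[[[0,0,0],[0,0,0],1],[[0,0,0],[0,0,0],1],[[0,0,0],[-0.0012,0,0.0028],1],[[0,0,0],[0,0,0],1]]'
python3 - <<'E'
from h import *
p,R=disc_chk()
print("to go",R.inv().apply(np.array([577,-220.5,54])-p).round(1))
E
```

```text
clock: 11.43
eef_pos: [497.1, -201.4, 36.4]
tool_rot: [3.14, -0.405, 2.899]
force: [0.1, -0.7, -2.0]
width: 10.3
gripper_force: 60.5
clock: 11.77
eef_pos: [498.8, -201.7, 35.2]
tool_rot: [3.14, -0.402, 2.898]
force: [0.8, -0.4, -1.5]
width: 10.2
gripper_force: 60.5
pos [ 498.8 -201.7   35.2] disc top pred [ 575.7 -220.3   64.9] gauge x,z [ 0.971 -0.241  0.   ] [-0.000e+00 -1.000e-03  1.001e+00]Traceback (most recent call last):
  File "<stdin>", line 2, in <module>
  File "h.py", line 37, in disc_chk
    q=(M["m10"]/M["m00"],M["m01"]/M["m00"])
       ~~~~~~~~^~~~~~~~~
ZeroDivisionError: float division by zero
```

```bash
python3 -m handwheel '[[[0,0,0],[-0.0008,0,0.0018],1],[[0,0,0],[-0.0008,0,0.0018],1],[[0,0,0],[0,0,0],1],[[0,0,0],[0,0,0],1]]' | grep -E 'pos|force'
python3 -m handwheel '[[[0,0,0],[-0.0008,0,0.0018],1],[[0,0,0],[0,0,0],1],[[0,0,0],[0,0,0],1]]'| grep -E 'pos|force'
```

```text
eef_pos: [498.7, -201.8, 31.3]
force: [0.4, -0.1, -1.8]
gripper_force: 60.5
eef_pos: [498.7, -201.7, 29.4]
force: [0.1, 0.0, -1.6]
gripper_force: 60.5
```

```bash
python3 -m handwheel '[[[0,0,0],[-0.0004,0,0.0009],1],[[0,0,0],[0,0,0],1],[[0,0,0],[0,0,0],1]]'| grep -E 'pos|force'
python3 -m handwheel '[[[0,0,0],[-0.0004,0,0.0009],1],[[0,0,0],[0,0,0],1],[[0,0,0],[0,0,0],1]]'| grep -E 'pos|force'
```

```text
eef_pos: [498.8, -201.8, 28.5]
force: [0.0, 0.4, -1.6]
gripper_force: 60.5
eef_pos: [498.8, -201.8, 27.5]
force: [0.1, 0.8, -1.4]
gripper_force: 60.5
```

```bash
for i in 1; do python3 -m handwheel '[[[0,0,0],[-0.0004,0,0.0009],1],[[0,0,0],[0,0,0],1],[[0,0,0],[0,0,0],1]]'| grep -E 'pos|^force'; done; python3 -m handwheel '[[[0,0,0],[-0.0004,0,0.0009],1],[[0,0,0],[0,0,0],1],[[0,0,0],[0,0,0],1]]'| grep -E 'pos|^force'
python3 - <<'E'
from h import *
st=ctrl.read_state();R0=Ro.from_euler("xyz",st["tool_rot"]);p=st["eef_pos"]+R0.apply(DT);print(p)
gx=R0.apply([-.9205,0,-.391]);gy=R0.apply([0,1,0]);r=28/np.cos(np.pi/8)
d=ctrl.get_image("scene");print("target px",proj(d,[577,-220.5,54]),"pred",proj(d,p))
P=np.array([proj(d,p+r*(np.cos(a)*gx+np.sin(a)*gy)) for a in np.pi/8+np.arange(8)*np.pi/4]);print("pred box",P.min(0),P.max(0))
h=cv2.cvtColor(d["pixels"],cv2.COLOR_RGB2HSV)
for y in range(204,242,2): print(y,''.join('D' if h[y,x,2]<40 else 'C' if (h[y,x,0]<14 and h[y,x,1]>110) else '.' for x in range(205,260)))
E
```

```text
eef_pos: [498.8, -201.8, 26.5]
force: [-0.3, -0.2, -1.7]
eef_pos: [498.8, -201.8, 25.5]
force: [-0.6, -0.8, -1.6]
[ 575.67964869 -220.38833607   55.11486875]
target px [229.56193633 218.80457097] pred [230.12956457 218.21365876]
pred box [215.67016998 209.46130742] [244.65727057 227.41209504]
204 ...................D..D...............DDDDDD.D.DDDDDDDD
206 ........................................DDDDD.DD.DDDDDD
208 ..........................................DDDDDDDDDD.DD
210 ......................CCCCCCCCCCCC..........DDDDD.DDDDD
212 .................CCCCCCCCCCCCCCCCCCCCCDDDDDDDDDDD...D.D
214 ...............CCCCCCCCC.CCCCCCCCCCCCCDDDDDDDDDDDD.....
216 ............CCCCCCCCCCCCC.CCCCCC.CCC.CDDDDDDDDDDDDDD..D
218 ............CCCCCCCCCCCCC.C.CC.CCCCCCCCCDDDD...........
220 ............CCCCCCCCCC.CCCCCCCCCCCCCCCC................
222 ............CCCCCCCCCCCCCCCCCCCCCCCCC..................
224 .............CCCCCCCCCCCCCCCCCCCCC.....................
226 ...................CCCCCCCCC...........................
228 .......................................................
230 .......................................................
232 .......................................................
234 .......................................................
236 .......................................................
238 .......................................................
240 ....................DDDDDDD.DDD........................
```

Disc sits on the target pixel (seen box 217–244 × 210–227, target (229.6,218.8)). Last millimetres by force.

```bash
python3 -m handwheel '[[[0,0,0],[-0.0004,0,0.0009],1],[[0,0,0],[0,0,0],1],[[0,0,0],[0,0,0],1]]'| grep -E 'pos|^force'
```

```text
eef_pos: [498.9, -201.8, 24.5]
force: [-0.6, -0.9, -1.8]
```

```bash
python3 -m handwheel '[[[0,0,0],[-0.0003,0,0.0006],1],[[0,0,0],[0,0,0],1],[[0,0,0],[0,0,0],1]]'| grep -E 'pos|^force'
```

```text
eef_pos: [498.9, -201.8, 23.8]
force: [-0.2, 0.0, -1.1]
```

```bash
python3 -m handwheel '[[[0,0,0],[-0.0003,0,0.0006],1],[[0,0,0],[0,0,0],1],[[0,0,0],[0,0,0],1]]'| grep -E 'pos|^force'
```

```text
eef_pos: [498.9, -201.8, 23.2]
force: [0.5, -0.1, -1.2]
```

```bash
python3 -m handwheel '[[[0,0,0],[-0.0003,0,0.0006],1],[[0,0,0],[0,0,0],1],[[0,0,0],[0,0,0],1]]'| grep -E 'pos|^force'
```

```text
eef_pos: [499.1, -201.8, 22.7]
force: [-0.2, 0.6, -1.0]
```

```bash
python3 -m handwheel '[[[0,0,0],[-0.0003,0,0.0006],1],[[0,0,0],[0,0,0],1],[[0,0,0],[0,0,0],1]]'| grep -E 'pos|^force|rot'
```

```text
eef_pos: [499.0, -201.8, 22.1]
tool_rot: [3.141, -0.402, 2.898]
force: [-0.7, 1.2, 1.1]
```

```bash
python3 -m handwheel '[[[0,0,0],[-0.0003,0,0.0006],1],[[0,0,0],[0,0,0],1],[[0,0,0],[0,0,0],1]]'| grep -E 'pos|^force|rot'
```

```text
eef_pos: [499.0, -201.8, 21.5]
tool_rot: [3.141, -0.402, 2.898]
force: [-1.5, -1.0, 2.8]
```

Contact at about 4 N net. Release gradually, then straight up.

```bash
python3 -m handwheel '[[[0,0,0],[0,0,0],0.85],[[0,0,0],[0,0,0],0.75],[[0,0,0],[0,0,0],0.6],[[0,0,0],[0,0,0],0.5],[[0,0,0],[0,0,0],0.5]]'
python3 -m handwheel '[[[0,0,0],[0,0,0],0.5],[[0,0,0],[0,0,0],0.5]]' | grep -E 'width|^force'
python3 - <<'E'
from h import *
d=ctrl.get_image("scene");h=cv2.cvtColor(d["pixels"],cv2.COLOR_RGB2HSV)
for y in range(206,232,2): print(y,''.join('D' if h[y,x,2]<40 else 'C' if (h[y,x,0]<14 and h[y,x,1]>110) else '.' for x in range(205,270)))
E
```

```text
clock: 15.37
eef_pos: [499.2, -201.9, 21.1]
tool_rot: [3.141, -0.401, 2.898]
force: [-0.2, -0.4, -0.0]
width: 43.2
gripper_force: 0.0
force: [0.0, -0.3, -0.3]
width: 42.9
206 ......................................DD.DDD.....DDD..D..DD......
208 .......................................DDDDDDDDD.DD.D.D..D.......
210 .............................C...........DDDDDDDD.DDDDD.D..DDDDDD
212 ..................CCCCCCCCCCCCCCCCCC......DDDDDDD....DDDD...D.D..
214 ................CCCCCCCCCCCCCCCCCCCCCCDDDDDD..DD.D..D.D.D.....D.D
216 .............CCCCCCCC.C.CCC.CCC.CCCCCC.DDDDDDD.DD..D.D..D..D.....
218 ............CCCCCCCCCCCCCCC.CC.CCCCCCCCDDDDDDDDDDD......D.DD.....
220 ............CCCCCCCCCC..C.CCCCCCCCCCCCCC.....................D...
222 ............CCCCCCCCCCC..CCCCCCCCCCCCC.................D..DD.....
224 .............CCCCCCCCCCCCCCCCCCCCCCC.............................
226 ................CCCCCCCCCCCCCCCCCC...............................
228 .....................CCC.........................................
230 .................................................................
```

Released and lying flat in place. Retreat straight up, then check.

```bash
python3 -m handwheel '[[[0,0,0],[0.002,0,-0.0046],0.5],[[0,0,0],[0.004,0,-0.0092],0.5],[[0,0,0],[0.006,0,-0.014],0.5],[[0,0,0],[0.008,0,-0.018],0.5],[[0,0,0],[0.01,0,-0.024],0.5]]' | grep -E 'pos|^force'
python3 -m handwheel '[[[0,0,0],[0.014,0,-0.02],0.5],[[0,0,0],[0.024,0,-0.02],0.5],[[0,0,0],[0.024,0,-0.02],0.5],[[0,0,0],[0.024,0,-0.02],0.5],[[0,0,0],[0,0,0],0.5]]' | grep -E 'pos|^force'
python3 -m handwheel '[[[0,0,0],[0.024,0,-0.01],0.5],[[0,0,0],[0.024,0,-0.01],0.5],[[0,0,0],[0,0,0],0.5],[[0,0,0],[0,0,0],0.5]]' | grep -E 'pos|^force'
python3 - <<'E'
from h import *
P=[]
for n,u in(("scene",230),("top",425)):
    d=ctrl.get_image(n);h=cv2.cvtColor(d["pixels"],cv2.COLOR_RGB2HSV)
    m=((h[...,0]<14)&(h[...,1]>110)).astype(np.uint8)
    c=biggest(m,(u-35,203 if n=="top" else 195,u+35,245));M=cv2.moments(c);q=(M["m10"]/M["m00"],M["m01"]/M["m00"]);P.append((d,q))
    print(n,q,M["m00"],cv2.boundingRect(c),onz(d,*q,54),"target",proj(d,[577,-220.5,54]))
    x0,y0=(205,200) if n=="scene" else (395,190)
    for y in range(y0,y0+90,3): print(y,''.join('D' if h[y,x,2]<40 else 'C' if (h[y,x,0]<14 and h[y,x,1]>110) else '.' for x in range(x0,x0+80,2)))
print(tri(*P[0],*P[1]))
E
```

```text
eef_pos: [498.1, -201.6, 98.4]
force: [0.8, -1.0, -0.5]
eef_pos: [452.8, -190.3, 210.9]
force: [0.0, -0.1, 0.0]
eef_pos: [417.5, -181.9, 243.3]
force: [-0.5, -0.4, 0.4]
scene (230.18433619866283, 219.13896848137537) 349.0 (217, 210, 28, 19) [ 576.29822927 -218.84685522   54.        ] target [229.56193633 218.80457097]
200 ........................................
203 ........................................
206 ........................................
209 .................................DDD.D..
212 .........CCCCCCCCC.....DDD.DD.......D...
215 ........CCCCCCCCCCC.D....D..DD..D.D.....
218 ......CCCC.CCCCCCCCC..D.................
221 ......CCCCC..CCCCCCC....................
224 .......CCCCCCCCCCC......................
227 .........CCCCCC.........................
230 ........................................
233 ........................................
236 ........................................
239 ........................................
242 ..........DD.D.D........................
245 ........................................
248 ........................................
251 ...........
[... 1453 characters left out ...]
.DDDDDDDDDDD..DDDDDDDDDDDDDDD
241 ............DDDDDDDD......DDDDDDDDDDDDDD
244 ............DDDDDDD.......DDDDDDDDDDDDDD
247 ............DDDDDD......DDDDDDDDDDDDDDDD
250 ...........DDDDDDD.....DDDDDDDDDDDDDDDDD
253 ...........DDDDDDDDD.DDDDDDDDDDDDDDDDDDD
256 ...........DDDDDDDDDDDDDDDDDDDDDDDDDDDDD
259 ..........DDDDDDDDDDDDDDDDDDDDDDDDDDDDDD
262 ..........DDDDDDDDDDDDDDDDDDDDDDDD..DDDD
265 ..........DD..DDDDDDDDDDDDDDDDD.........
268 .........DDD.....DDDDDDDDD..............
271 .........DD.....DDDDDDDD................
274 .........DD.....DDDD....................
277 ........DDD.....DDD...................DD
(array([ 578.60961887, -219.31063449,   55.61400294]), np.float64(5.231483970605039))
```

Both views put the disc within about 3 mm of the weld's middle (scene (230,219), top box centre (426,217)), with the handle running straight back across the edge. I'm handing it in.

```bash
python3 - <<'E'
from cell import ctrl
print(ctrl.finish_job())
E
```

```text
the job is handed in; nothing more can be done
None
```

The gauge lies on the test plate, copper face up, with its disc within about 3 mm of the weld's middle by both cameras and its handle across the weld, and I have handed the job in; no verdict came back.

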